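# Swap the battery packs in a push-push charging bay

## Task

The pack in the bench charger is charged: push it down once so that the catch lets it go and it comes up, then lift it out and stand it upright on the open bench. After that stand the flat pack, which is lying on the bench, up on its foot and let go of it; then take it by its top grip, put it in the charger's bay and push it down until the catch holds it there. Leave the tape measure, caliper, pliers and spring clamp lying where they are.

Things in the scene. Friction and masses are not known exactly. Their poses are not given: they have to be found in the camera images.
- charger: bench battery charger, grey, 112 mm wide (y), fixed: a tower 130 mm tall from x = -40 to +52 mm, and in front of it a low sloping panel out to x = -85 mm. Origin on the bench under the centre of the bay, x towards its back, z up. The upright bay opens in the tower's flat top and takes a pack foot down, pack x along charger x, either way round. Turned up to 0.3 rad
- bay_mouth (a point): centre of the bay's mouth in the charger's flat top, 130 mm above the bench. The bay is 44 mm (x) by 56 mm (y) inside; its top 10 mm flare out to 56 by 68 mm. In it a pack stands, unclamped, on a sprung lift plate (6 N up, 8 N down): 2 to 8 N on the pack push it down. Held by the catch, the grip's top is 5 mm above the mouth; up, 37 mm; pushed to the stop, 5 mm below it
- lift (a joint): height (m) of the lift plate: 0 = held by the catch (pack's underside 23 mm above the bench); 0.032 = up (a pack put in rests here, the spring carries it); -0.010 = bottom stop. Push-push catch: pushed from up to below -0.008 and let go, it comes back to 0 and is held; pushed from 0 to below -0.008 and let go, it rises to the top in about a second
- charged_pack: battery pack: dark plastic box 40 mm thick (x), 52 mm wide (y), 86 mm tall, with a grey finger grip on top; 0.3 kg. Its bottom 8 mm are 2.5 mm smaller all round. Origin at the centre of the underside, z towards the grip; a half turn about z makes no difference. It starts seated in the bay, held by the catch
- charged_pack_grip (a point): centre of the top of the charged pack's grip; the grip is a block 22 mm thick (pack x), 46 mm wide (pack y) and 26 mm tall, which makes the pack 112 mm tall in all; axes as the pack's
- flat_pack: battery pack: dark plastic box 40 mm thick (x), 52 mm wide (y), 86 mm tall, with a grey finger grip on top; 0.3 kg. Its bottom 8 mm are 2.5 mm smaller all round. Origin at the centre of the underside, z towards the grip; a half turn about z makes no difference. It starts lying on a broad face left of the charger, its origin 20 mm above the bench
- flat_pack_grip (a point): centre of the top of the flat pack's grip; the grip is a block 22 mm thick (pack x), 46 mm wide (pack y) and 26 mm tall, which makes the pack 112 mm tall in all; axes as the pack's
- tape_measure: yellow tape measure, 36x84x62 mm, bystander in front of the charger; origin at the centre of its underside
- caliper: steel caliper lying flat, 80x210x8 mm, bystander in front of the charger to the right; origin at the centre of its underside
- pliers: blue-handled pliers lying flat, 43x177x14 mm, bystander behind the flat pack; origin at the centre of their underside
- spring_clamp: orange spring clamp lying flat, 71x114x26 mm, bystander near the bench's front edge, in front of the flat pack; origin at the centre of its underside
Not all that is in view belongs to the job. Leave any pink look-alike of the flat_pack alone.

How it is judged:
By the outcome, as a careful person would: the job done as asked, in the order asked, and still so for the second after the job is handed in, with the robot touching nothing.
It also fails if it takes over 72 s, if anything falls off the work surface, if the arm or the gripper's body presses on something with over 40 N, if the wrist force passes 120 N, or if a joint passes its speed limit or range.

## Robot

A 6-joint arm with a two-finger parallel gripper is mounted at the origin on a cart in front of the work surface, level with it; the furniture and walls round the work are solid. World frame = base frame: x ahead of the robot, y to its left, z up, the work surface at z = 0. Lengths are in m, angles in rad, forces in N, time in s.
With the tool pointing down it reaches from about 0.225 to 0.875 m from the base axis. Payload 3.4 kg.
Tool frame: the origin (TCP) lies at the very end of the fingers, on their centre line; the grasp point (between the pads) lies 19 mm behind it; z points along the fingers, y is the direction in which the jaws open and shut (so a half turn about z gives the same grasp; the last joint's range is limited). The gripper opens to 85 mm and grips with 20 to 120 N. Pads are 22 mm wide; open, the fingers measure 114 mm over their backs; the gripper's body (76 mm by 85 mm) begins 54 mm behind the grasp point. The pads swing forward as they close: fully open they stand 13 mm farther back than shut.
Start: joints at [-1.428, 0.276, 1.505, -0, 1.361, -0.121], TCP at [0.15, -0.555, 0.231] pointing down, gripper open.
Joint ranges: [-2.89, 2.89], [-0.75, 2.08], [0.22, 2.7], [-1.18, 4.32], [0.11, 2.71], [-2.7, 2.7]. Speed limits (rad/s): [2.57, 2.57, 3.14, 3.14, 3.14, 3.14].

## Interface

Orientations are given as a unit quaternion [w, x, y, z].
In Python, from rig import manip gives the robot as it stands. The module is installed in compiled form; this text tells all that it offers.
- The arm moves only by the tool carry_out, never from a script. Its argument "moves" is one flat list of numbers, 5 for each row, row after row: the opening in per cent of the stroke, from 0 (shut) to 100 (fully open), then the shift along the world's x, y, z in cm, then the turn about the world's z in rad. A call has exactly 10 rows; each row shifts and turns the commanded pose from where the row before left it; what a row does not reach is not made up. A row lasts 1/10 s, in which the tool goes at most 50 mm and 8.59 degrees, less where a joint would pass 70% of its speed; a pose out of reach is approached as far as the arm can. A call is refused whole if a number of a shift passes 5 or a number of a turn 0.15, either way. A call with a gripper value outside its range is refused whole. The fingers move at their own pace and stop on an object; "squeeze" is the grip in N (left out, the last holds). Time passes only in rows, so rows that do not move let the fingers close, or fill a call up. It gives the time, the measured TCP pose, the force and the opening at its end, in the units of the state.
- manip.get_state(): the state, without advancing time (a new reading comes with each control period).
- manip.get_image(name): name is "scene" or "top" or "wrist"; returns the picture (420x560x3 uint8, red, green, blue); there is no depth.
- manip.camera_info(name): a dict with "fov_y" (degrees; the focal length in pixels is half the picture's height over the tangent of half this angle, whatever the lens; pixels are square), "cx", "cy" (the principal point, pixels), "dist" ([k1, k2, p1, p2, k3] as OpenCV has them; the pictures are not rectified), "rvec" (rotation vector, rad) and "tvec" (3), from world to camera coordinates, as OpenCV has them; the wrist camera has in their place "hand_eye" (4x4, takes a point from camera to tool coordinates, whose origin is the TCP and whose axes are the flange's). Camera axes: x right, y down, z forward; pixel columns grow to the right and rows downward; lengths in m; the calibration is good to about 2 mm. A picture is of the moment at which its call begins: read the wrist's pose just before it. camera_info takes no time and is no camera call.
- manip.sign_off(): hands the job in, once; it reports no verdict.
The state is a dict: "clock": time; "qpos": joint angles; "qd": joint speeds; "effort": joint torques, N m; "position": TCP position; "ee_rot": TCP orientation; "contact_force": force on the tool from outside, world axes, zero at the start; "moment": the same for the moment, N m; "width": finger opening in m.
Only numpy, scipy, OpenCV 4.12 (cv2) and the standard library are available. Lean on these libraries where they do the work, as an engineer would, in place of code of your own. Each camera call takes 0.05 s, during which the arm holds its last target. There are 200 camera calls.

## Working session

There is one attempt and no reset: what is moved stays moved. The work goes in short steps, Python scripts to look and compute and a tool call to move; the robot and the scene stay as the last step left them, time stands still between calls to the robot, and variables do not carry over. Pictures are saved under pics/ and viewed, about 8 in all and at most 12, crops included, and the job is handed in when it is done.

Besides the shell and the picture viewer there is one more tool, called after ">>>" by a JSON object that holds its "api" and its "payload". carry_out: Moves the arm, as the interface text tells. Its arguments: {"type":"object","properties":{"moves":{"type":"array","items":{"type":"number"}},"squeeze":{"type":"number"}},"required":["moves"]}

```bash
mkdir -p pics
cat > h.py <<'E'
import numpy as np, cv2
from rig import manip
def K(c):
    f=210/np.tan(np.radians(c['fov_y'])/2)
    return np.array([[f,0,c['cx']],[0,f,c['cy']],[0,0,1.]])
def pose(name,st=None):
    "camera->world R,t"
    c=manip.camera_info(name)
    if 'rvec' in c:
        R=cv2.Rodrigues(np.array(c['rvec'],float))[0]; return c,R.T,-R.T@np.array(c['tvec'],float).ravel()
    H=np.array(c['hand_eye']); 
    from scipy.spatial.transform import Rotation as Ro
    T=np.eye(4); T[:3,:3]=Ro.from_quat(np.roll(st['ee_rot'],-1)).as_matrix(); T[:3,3]=st['position']
    G=T@H; return c,G[:3,:3],G[:3,3]
def ray(name,px,z,st=None):
    c,R,t=pose(name,st)
    p=cv2.undistortPoints(np.array(px,float).reshape(-1,1,2),K(c),np.array(c['dist'],float)).reshape(-1,2)
    d=np.c_[p,np.ones(len(p))]@R.T
    return t+d*((np.broadcast_to(z,len(p))-t[2])/d[:,2])[:,None]
def proj(name,P,st=None):
    c,R,t=pose(name,st); Rw=R.T
    return cv2.projectPoints(np.array(P,float).reshape(-1,1,3),cv2.Rodrigues(Rw)[0],-Rw@t,K(c),np.array(c['dist'],float))[0].reshape(-1,2)
def snap(name,fn):
    st=manip.get_state(); im=np.array(manip.get_image(name)); cv2.imwrite('pics/'+fn,im[:,:,::-1]); return st,im
E
python3 - <<'E'
from h import *
for n in('top','scene'):
    snap(n,n+'1.png'); c,R,t=pose(n); print(n,t.round(3),R[:,2].round(2),c['fov_y'],c['dist'])
print(manip.get_state())
E
```

```text
top [0.401 0.026 1.217] [ 0.12 -0.01 -0.99] 47.99395212936979 [-0.13090514  0.          0.          0.          0.        ]
scene [-0.433  0.264  1.164] [ 0.66 -0.18 -0.73] 48.26732005056833 [-0.02609424  0.          0.          0.          0.        ]
{'clock': 0.1, 'qpos': array([-1.42798457e+00,  2.76547944e-01,  1.50599792e+00, -5.70139357e-05,
        1.36069975e+00, -1.21007903e-01]), 'qd': array([-0.00059731, -0.0016119 , -0.00168835, -0.00138488,  0.00134808,
       -0.00055791]), 'effort': array([ 1.13513222e-03, -4.17699158e+01, -2.46404207e+01, -1.33644426e-04,
        5.77816623e-03,  3.88208804e-06]), 'position': array([ 0.14984645, -0.55464812,  0.23052041]), 'ee_rot': array([-8.26126778e-04,  9.91311382e-01,  1.31533491e-01, -3.68835862e-05]), 'contact_force': array([0.08716421, 0.47280136, 0.06373022]), 'moment': array([-0.00295056, -0.00644728,  0.02583205]), 'width': 0.08550390365628854}
```

View pics/top1.png

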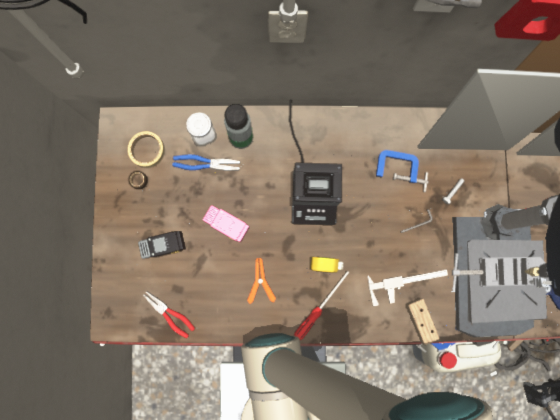

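View pics/scene1.png

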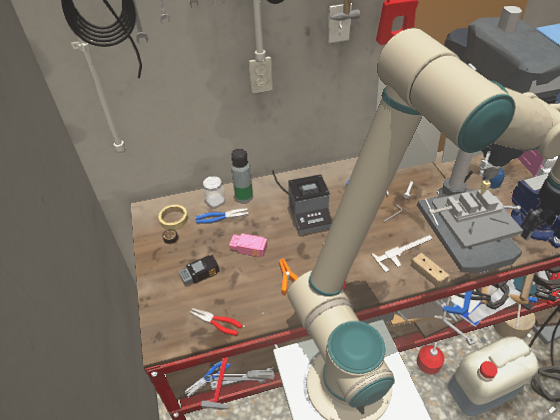

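Top view: charger at about (318,193), pink look-alike at (226,223), a dark object at (162,245), blue pliers at (205,162), orange clamp at (262,280), tape at (325,265), caliper at (405,283). I'll zoom in on the dark object and the charger.

Run:
```python
from h import *
im=cv2.imread('pics/top1.png')
a=cv2.resize(im[215:275,130:210],(560,420),interpolation=cv2.INTER_CUBIC)[:, :400]
b=cv2.resize(im[155:230,285:350],(364,420),interpolation=cv2.INTER_CUBIC)
a=cv2.resize(im[220:270,130:195],(400,308),interpolation=cv2.INTER_CUBIC)
a=cv2.copyMakeBorder(a,0,112,0,0,0)
cv2.imwrite('pics/c1.png',np.hstack([a,b]))
print(ray('top',[(140,247),(184,240),(318,184),(297,166),(341,166),(296,204),(340,205)],[.02,.02,.135,.13,.13,.13,.13]).round(3))
```

```text
[[ 0.445  0.364  0.02 ]
 [ 0.463  0.251  0.02 ]
 [ 0.588 -0.08   0.135]
 [ 0.631 -0.032  0.13 ]
 [ 0.632 -0.136  0.13 ]
 [ 0.541 -0.029  0.13 ]
 [ 0.539 -0.132  0.13 ]]
```

View pics/c1.png

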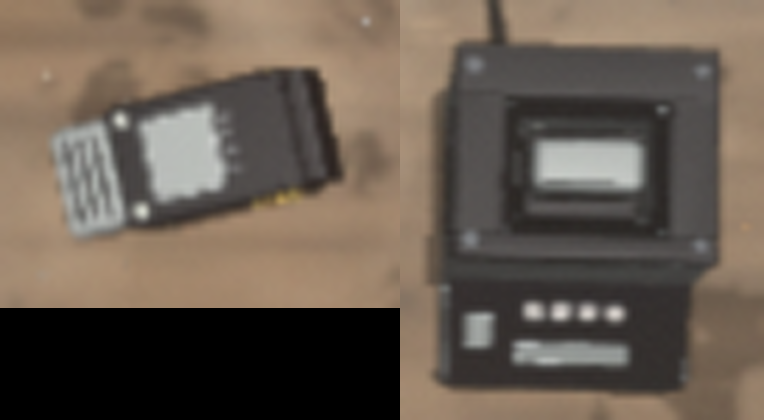

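The crop shows the dark pack lying with its grey grip to the left (grip end at about (140,247), foot at about (184,240)). The length checks: 114 mm measured against 112 mm given. The charger is nearly square to the world, with its bay at about (0.58, -0.08). I'll move over the charger with the jaws shut, swinging clear of the drill press.

>>> {"api": "carry_out", "payload": {"moves": [0, 1.9, 4.6, 0.5, -0.024, 0, 1.9, 4.6, 0.5, -0.024, 0, 1.9, 4.6, 0.5, -0.024, 0, 1.9, 4.6, 0.5, -0.024, 0, 1.9, 4.6, 0.5, -0.024, 0, 1.9, 4.6, 0.5, -0.024, 0, 1.9, 4.6, 0.5, -0.024, 0, 1.9, 4.6, 0.5, -0.024, 0, 4, 1.5, 0, -0.024, 0, 4, 1.5, 0, -0.024]}}

```text
clock: 1.1
position: [0.3824, -0.1554, 0.2719]
ee_rot: [0.001, 1.0, 0.012, 0.001]
contact_force: [0.6, -1.5, 0.0]
width: -0.0002
```

>>> {"api": "carry_out", "payload": {"moves": [0, 4, 1.5, 0, 0, 0, 4, 1.5, 0, 0, 0, 4, 1.5, 0, 0, 0, 2, 1, 0, 0, 0, 1, 0, 0, 0, 0, 0, 0, 0, 0, 0, 0, 0, 0, 0, 0, 0, 0, 0, 0, 0, 0, 0, 0, 0, 0, 0, 0, 0, 0]}}

```text
clock: 2.1
position: [0.5312, -0.1027, 0.2717]
ee_rot: [0.0, 1.0, 0.011, 0.0]
contact_force: [-1.2, 0.5, -0.3]
width: -0.0001
```

Run:
```python
from h import *
st,im=snap('wrist','w1.png'); c=manip.camera_info('wrist'); print(c['fov_y'],np.array(c['hand_eye']).round(3).tolist(),st['position'],st['ee_rot'],st['clock'])
print(proj('wrist',[(.58,-.082,.135),(.58,-.082,.13)],st))
```

```text
64.55951322530579 [[-0.002, -0.955, -0.296, 0.075], [1.0, -0.001, -0.001, -0.0], [0.0, -0.296, 0.955, -0.142], [0.0, 0.0, 0.0, 1.0]] [ 0.5311772  -0.10273435  0.27171806] [1.85242942e-04 9.99934806e-01 1.14155315e-02 1.88189434e-04] 2.1
[[263.0866372  140.21461354]
 [263.49101819 139.65331759]]
```

View pics/w1.png

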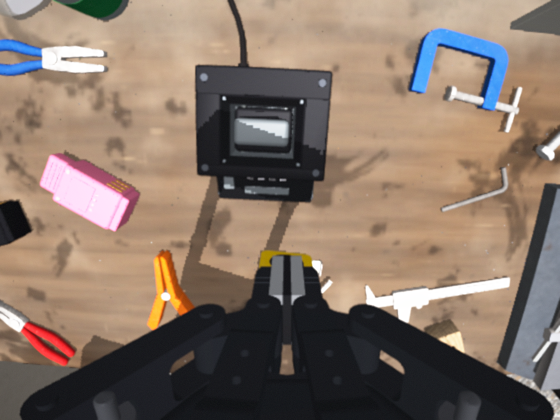

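In the wrist view the tower-top corners are at about (197,66), (331,72), (326,180) and (197,174). The mouth's outer frame is at about (221,96)–(305,165), and the light grip is at about (235–290, 112–148). Next I'll measure the grip by mask and the tower by its corners.

Run:
```python
from h import *
im=cv2.imread('pics/w1.png'); st=manip.get_state()
g=cv2.cvtColor(im,cv2.COLOR_BGR2GRAY)
def box(g,th,roi,inv=False):
    x0,y0,x1,y1=roi; m=((g<th) if inv else (g>th))[y0:y1,x0:x1].astype(np.uint8)
    c=max(cv2.findContours(m,0,2)[0],key=cv2.contourArea)+np.array([x0,y0]); return c.reshape(-1,2).astype(float)
c=box(g,75,(222,98,304,163)); P=ray('wrist',c,.135,st)[:,:2].astype(np.float32); print('grip',cv2.minAreaRect(P))
r=np.array([(197,66),(331,72),(326,180),(197,174)],float); Q=ray('wrist',r,.13,st); print(Q.round(4), Q.mean(0))
q=np.array([(221,96),(305,98),(303,167),(221,163)],float); Q=ray('wrist',q,.13,st); print('frame',Q.round(4), Q.mean(0))
s=np.array([(204,77),(322,82),(315,173),(206,167)],float); Q=ray('wrist',s,.13,st); print('screws',Q.round(4), Q.mean(0))
# top view mouth
t=cv2.cvtColor(cv2.imread('pics/top1.png'),cv2.COLOR_BGR2GRAY)
c=box(t,120,(305,174,332,194)); P=ray('top',c,.135)[:,:2].astype(np.float32); print('top grip',cv2.minAreaRect(P))
```

```text
grip ((0.5901035666465759, -0.08029338717460632), (0.04461706057190895, 0.026997040957212448), 88.89103698730469)
[[ 0.638  -0.0282  0.13  ]
 [ 0.6352 -0.1357  0.13  ]
 [ 0.5468 -0.1363  0.13  ]
 [ 0.5498 -0.0241  0.13  ]] [ 0.59244036 -0.0810544   0.13      ]
frame [[ 0.6149 -0.047   0.13  ]
 [ 0.6145 -0.1155  0.13  ]
 [ 0.5577 -0.1159  0.13  ]
 [ 0.5597 -0.0454  0.13  ]] [ 0.58671704 -0.08094945  0.13      ]
screws [[ 0.6296 -0.0336  0.13  ]
 [ 0.6273 -0.1288  0.13  ]
 [ 0.5527 -0.1264  0.13  ]
 [ 0.5561 -0.0323  0.13  ]] [ 0.59141993 -0.08026188  0.13      ]
top grip ((0.5877617597579956, -0.08044649660587311), (0.018895745277404785, 0.042222511023283005), 0.1176816001534462)
```

The mouth frame measures 56×70 mm (56×68 given). That puts the bay centre at (0.587, -0.081) with a yaw of about -0.022. Moving over and down.

>>> {"api": "carry_out", "payload": {"moves": [0, 3, 1.2, 0, -0.045, 0, 2.6, 1, 0, 0, 0, 0, 0, -3, 0, 0, 0, 0, -3, 0, 0, 0, 0, -3, 0, 0, 0, 0, -2.5, 0, 0, 0, 0, -0.6, 0, 0, 0, 0, -0.6, 0, 0, 0, 0, -0.5, 0, 0, 0, 0, 0, 0]}}

```text
clock: 3.15
position: [0.5882, -0.0804, 0.1399]
ee_rot: [0.0, 1.0, -0.011, 0.001]
contact_force: [-0.0, 0.2, -0.0]
width: 0.0
```

>>> {"api": "carry_out", "payload": {"moves": [0, 0, 0, -0.4, 0, 0, 0, 0, -0.4, 0, 0, 0, 0, -0.2, 0, 0, 0, 0, -0.1, 0, 0, 0, 0, -0.1, 0, 0, 0, 0, 0, 0, 0, 0, 0, 0, 0, 0, 0, 0, 0, 0, 0, 0, 0, 0, 0, 0, 0, 0, 0, 0]}}

```text
clock: 4.15
position: [0.5882, -0.0804, 0.1275]
ee_rot: [0.0, 1.0, -0.011, 0.0]
contact_force: [1.1, 0.3, 3.8]
width: 0.0005
```

>>> {"api": "carry_out", "payload": {"moves": [0, 0, 0, -0.1, 0, 0, 0, 0, -0.1, 0, 0, 0, 0, -0.05, 0, 0, 0, 0, 0, 0, 0, 0, 0, 0, 0, 0, 0, 0, 0, 0, 0, 0, 0, 0, 0, 0, 0, 0, 0, 0, 0, 0, 0, 0, 0, 0, 0, 0, 0, 0]}}

```text
clock: 5.15
position: [0.5883, -0.0804, 0.1251]
ee_rot: [0.0, 1.0, -0.011, 0.0]
contact_force: [1.2, -0.7, 5.5]
width: 0.0001
```

>>> {"api": "carry_out", "payload": {"moves": [0, 0, 0, 2, 0, 0, 0, 0, 4, 0, 0, 0, 0, 4, 0, 0, -1, 0, 2, 0, 100, -2, 0, 0, 0, 100, -2, 0, 0, 0, 100, 0, 0, 0, 0, 100, 0, 0, 0, 0, 100, 0, 0, 0, 0, 100, 0, 0, 0, 0]}}

```text
clock: 6.15
position: [0.5385, -0.0803, 0.2442]
ee_rot: [-0.0, 1.0, -0.011, -0.0]
contact_force: [1.5, 0.3, 0.6]
width: 0.0847
```

Run:
```python
from h import *
st,im=snap('wrist','w2.png'); print(st['position'],st['clock'],st['width'])
g=cv2.cvtColor(im,cv2.COLOR_RGB2GRAY); p=proj('wrist',[(.588,-.081,.167)],st)[0]; print(p)
x,y=p.astype(int); y0=max(y-70,0);x0=x-80
m=(g[y0:y+70,x0:x+80]>75).astype(np.uint8)
c=max(cv2.findContours(m,0,2)[0],key=cv2.contourArea)+np.array([x0,y0])
print(cv2.boundingRect(c))
for z in(.135,.167): print(z,cv2.minAreaRect(ray('wrist',c.reshape(-1,2),z,st)[:,:2].astype(np.float32)))
```

```text
[ 0.538454   -0.08027602  0.24424187] 6.15 0.08467996383194049
[286.44764505 148.18098065]
(252, 123, 68, 43)
0.135 ((0.5871356129646301, -0.08012568205595016), (0.05052579194307327, 0.031131422147154808), 88.70768737792969)
0.167 ((0.590535581111908, -0.08034010231494904), (0.04407763481140137, 0.02715841308236122), 88.70764923095703)
```

View pics/w2.png

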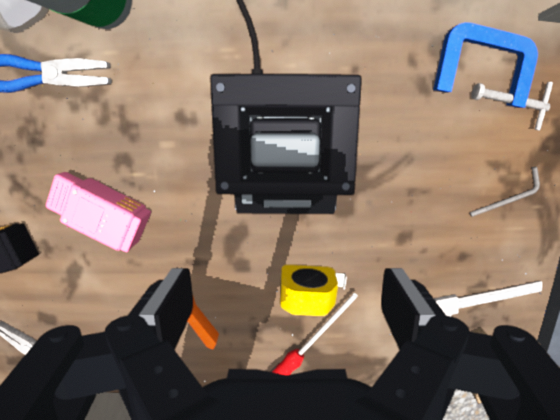

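The pack is up: at z=0.167 the grip's width reads 44 mm (46 given), centred at about (286,145). Now I'll grip it across its 46 mm width.

>>> {"api": "carry_out", "payload": {"moves": [100, 2.5, 0, 0, 0, 100, 2.5, 0, 0, 0, 100, 0, 0, -3.5, 0, 100, 0, 0, -3.5, 0, 100, 0, 0, -2, 0, 100, 0, 0, -1, 0, 100, 0, 0, 0, 0, 30, 0, 0, 0, 0, 30, 0, 0, 0, 0, 30, 0, 0, 0, 0], "squeeze": 40}}

```text
clock: 7.2
position: [0.5887, -0.0805, 0.1463]
ee_rot: [0.0, 1.0, -0.011, 0.001]
contact_force: [0.9, 0.2, 0.5]
width: 0.0451
```

>>> {"api": "carry_out", "payload": {"moves": [30, 0, 0, 0, 0, 30, 0, 0, 0, 0, 30, 0, 0, 1, 0, 30, 0, 0, 1.5, 0, 30, 0, 0, 2, 0, 30, 0, 0, 2, 0, 30, 0, 0, 2, 0, 30, 0, 0, 2, 0, 30, 0, 0, 2, 0, 30, 0, 0, 0, 0]}}

```text
clock: 8.2
position: [0.589, -0.0806, 0.2725]
ee_rot: [0.001, 1.0, -0.011, 0.002]
contact_force: [0.8, -0.5, -3.0]
width: 0.0451
```

>>> {"api": "carry_out", "payload": {"moves": [30, -2.6, -3.6, 0, 0, 30, -2.6, -3.6, 0, 0, 30, -2.6, -3.6, 0, 0, 30, -2.6, -3.6, 0, 0, 30, 0, 0, -3.5, 0, 30, 0, 0, -3.5, 0, 30, 0, 0, -3.5, 0, 30, 0, 0, -3, 0, 30, 0, 0, -2, 0, 30, 0, 0, -1, 0]}}

```text
clock: 9.2
position: [0.4814, -0.2229, 0.1015]
ee_rot: [-0.002, 1.0, -0.011, -0.003]
contact_force: [-0.1, 0.7, -3.1]
width: 0.0454
```

>>> {"api": "carry_out", "payload": {"moves": [30, 0, 0, -0.5, 0, 30, 0, 0, -0.4, 0, 30, 0, 0, -0.3, 0, 30, 0, 0, -0.2, 0, 30, 0, 0, -0.1, 0, 30, 0, 0, 0, 0, 30, 0, 0, 0, 0, 30, 0, 0, 0, 0, 30, 0, 0, 0, 0, 30, 0, 0, 0, 0]}}

```text
clock: 10.2
position: [0.4845, -0.2246, 0.0916]
ee_rot: [0.001, 1.0, -0.011, 0.001]
contact_force: [-1.6, 1.0, 6.0]
width: 0.0447
```

>>> {"api": "carry_out", "payload": {"moves": [30, 0, 0, 0.05, 0, 100, 0, 0, 0, 0, 100, 0, 0, 0, 0, 100, 0, 0, 0, 0, 100, 0, 0, 1, 0, 100, 0, 0, 4, 0, 100, 0, 0, 4.5, 0, 100, 0, 0, 4.5, 0, 100, -3, 3, 2, 0.1, 100, -3, 3.5, 0, 0.12]}}

```text
clock: 11.2
position: [0.4259, -0.1607, 0.2544]
ee_rot: [0.003, 0.995, 0.101, 0.004]
contact_force: [-0.7, -0.2, -0.3]
width: 0.0855
```

Run:
```python
from h import *
im=cv2.imread('pics/top1.png')
h=cv2.cvtColor(im,cv2.COLOR_BGR2HSV)
x0,y0,x1,y1=132,222,195,268
m=((h[...,1]<60))[y0:y1,x0:x1].astype(np.uint8)
m=cv2.morphologyEx(m,cv2.MORPH_OPEN,np.ones((3,3)))
c=(max(cv2.findContours(m,0,2)[0],key=cv2.contourArea)+np.array([x0,y0])).reshape(-1,2)
print(cv2.minAreaRect(c.astype(np.float32)))
for z in(.02,.04): print(cv2.minAreaRect(ray('top',c,z)[:,:2].astype(np.float32)))
# view from scene/top of the set-down pack
a=snap('top','t2.png')[1]; cv2.imwrite('pics/c2.png',cv2.resize(a[150:310,110:430,::-1],(800,400)))
print(manip.get_state()['position'],manip.get_state()['clock'])
```

```text
((160.3104248046875, 244.56581115722656), (20.211843490600586, 43.969627380371094), 77.19573211669922)
((0.45121070742607117, 0.31166717410087585), (0.05177367851138115, 0.1131950244307518), 12.913798332214355)
((0.45037367939949036, 0.3068983256816864), (0.05090829357504845, 0.11130300164222717), 12.913804054260254)
[ 0.41747654 -0.15287341  0.25219356] 11.25
```

View pics/c2.png

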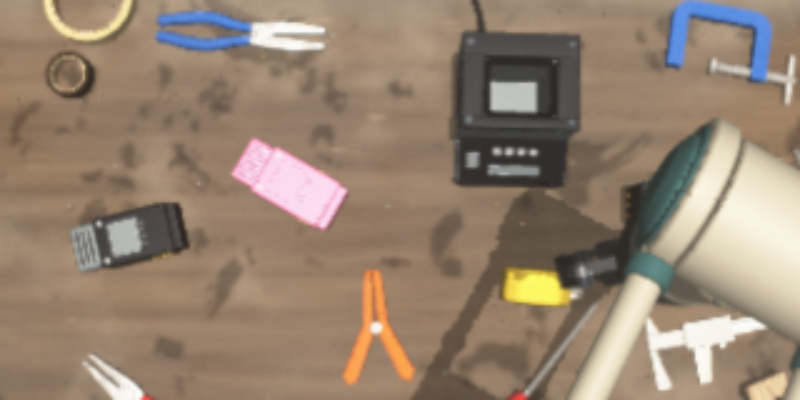

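The crop shows the bay with the pack gone (a light floor is visible), the pack itself hidden behind the arm at right, and the flat pack unmoved at crop (130,237). Its outline measures 52×113 mm, centred at (0.451, 0.310), axis 13° off y. Moving above it with the jaws across its width.

>>> {"api": "carry_out", "payload": {"moves": [100, 0.2, 4.8, 0, 0.145, 100, 0.2, 4.8, 0, 0.145, 100, 0.2, 4.8, 0, 0.145, 100, 0.2, 4.8, 0, 0.145, 100, 0.2, 4.8, 0, 0.145, 100, 0.2, 4.8, 0, 0.145, 100, 0.2, 4.8, 0, 0.145, 100, 0.2, 4.8, 0, 0.145, 100, 0.2, 4.8, 0, 0.145, 100, 0.2, 4.8, 0, 0.145]}}

```text
clock: 12.25
position: [0.4437, 0.3228, 0.2509]
ee_rot: [0.0, 0.677, 0.736, 0.0]
contact_force: [1.0, -0.5, -0.1]
width: 0.0855
```

>>> {"api": "carry_out", "payload": {"moves": [100, 0, 0, 0, 0.14, 100, 0, 0, 0, 0, 100, 0, 0, 0, 0, 100, 0, 0, 0, 0, 100, 0, 0, 0, 0, 100, 0, 0, 0, 0, 100, 0, 0, 0, 0, 100, 0, 0, 0, 0, 100, 0, 0, 0, 0, 100, 0, 0, 0, 0]}}

```text
clock: 13.25
position: [0.4439, 0.3207, 0.2503]
ee_rot: [0.0, 0.626, 0.78, 0.0]
contact_force: [-0.4, 0.2, -0.6]
width: 0.0851
```

Run:
```python
from h import *
st,im=snap('wrist','w3.png'); print(st['position'],st['ee_rot'],st['clock'])
s,i2=snap('scene','s3.png'); 
cs=proj('wrist',[(.451,.310,.02)],st)[0].astype(int); print(cs)
h=cv2.cvtColor(im,cv2.COLOR_RGB2HSV)
x,y=cs; x0,y0,x1,y1=max(x-120,0),max(y-120,0),x+120,y+120
m=(h[...,1]<70)[y0:y1,x0:x1].astype(np.uint8); m=cv2.morphologyEx(m,cv2.MORPH_OPEN,np.ones((5,5)))
c=(max(cv2.findContours(m,0,2)[0],key=cv2.contourArea)+np.array([x0,y0])).reshape(-1,2)
for z in(.02,.03,.04): print(z,cv2.minAreaRect(ray('wrist',c,z,st)[:,:2].astype(np.float32)))
v=im[:,:,::-1].copy(); cv2.drawContours(v,[c.reshape(-1,1,2)],-1,(0,255,0),1)
cx,cy=proj('scene',[(.485,-.225,.05)])[0].astype(int); print(cx,cy)
b=cv2.resize(i2[max(cy-50,0):cy+50,cx-40:cx+40,::-1],(240,300)); b=cv2.copyMakeBorder(b,0,120,0,0,0)
cv2.imwrite('pics/c3.png',np.hstack([v,b]))
```

```text
[0.44388147 0.32069569 0.2502963 ] [3.20383335e-05 6.26023030e-01 7.79804568e-01 3.47423428e-05] 13.25
[291 187]
0.02 ((0.4493294656276703, 0.3081999719142914), (0.05257585272192955, 0.11809279024600983), 13.25650691986084)
0.03 ((0.448729008436203, 0.3105272352695465), (0.051161933690309525, 0.11491698771715164), 13.256531715393066)
0.04 ((0.4481285512447357, 0.31285449862480164), (0.04974802955985069, 0.11174114048480988), 13.256507873535156)
360 217
```

View pics/c3.png

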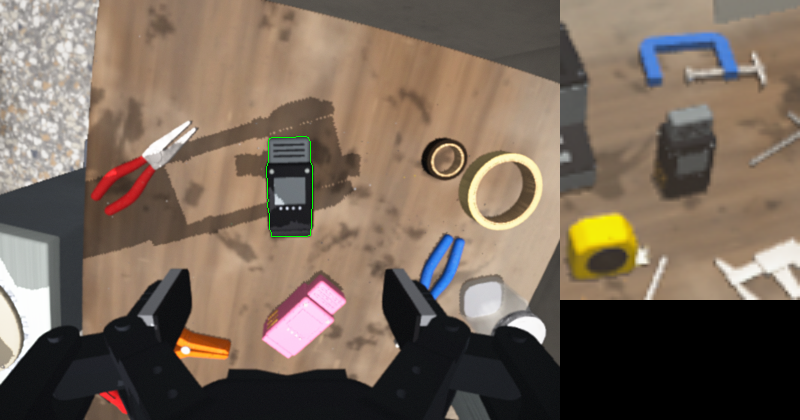

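The wrist view has the flat pack outlined in green, upright in the frame, with the grip at about (290,150) and the foot at about (291,236). It measures 51×115 mm, centred at (0.449, 0.310) at 13.3°. The inset shows the charged pack standing on the bench. I'll take the flat pack lightly across the end of its grip so it can pivot in the pads, then swing it up about its foot edge.

>>> {"api": "carry_out", "payload": {"moves": [100, -0.35, 2, 0, 0.014, 100, -0.35, 2, 0, 0, 100, 0, 0, -4.5, 0, 100, 0, 0, -4.5, 0, 100, 0, 0, -4.5, 0, 100, 0, 0, -4.5, 0, 100, 0, 0, -3, 0, 100, 0, 0, -1.5, 0, 100, 0, 0, -0.6, 0, 100, 0, 0, 0, 0], "squeeze": 20}}

```text
clock: 14.35
position: [0.4367, 0.3606, 0.0187]
ee_rot: [-0.0, 0.62, 0.784, -0.001]
contact_force: [0.1, -0.7, -0.1]
width: 0.0855
```

>>> {"api": "carry_out", "payload": {"moves": [30, 0, 0, 0, 0, 30, 0, 0, 0, 0, 30, 0, 0, 0, 0, 30, 0, 0, 0, 0, 30, 0, 0, 0.5, 0, 30, 0.02, -0.1, 0.5, 0, 30, 0.05, -0.2, 0.5, 0, 30, 0.07, -0.3, 0.7, 0, 30, 0.1, -0.4, 0.8, 0, 30, 0, 0, 0, 0]}}

```text
clock: 15.35
position: [0.4401, 0.3506, 0.0506]
ee_rot: [0.001, 0.621, 0.784, 0.001]
contact_force: [-0.5, 0.2, -1.9]
width: 0.0453
```

Run:
```python
from h import *
st=manip.get_state(); print(st['position'],st['contact_force'],st['moment'],st['width'])
im=snap('scene','s4.png')[1]; cx,cy=proj('scene',[(.448,.31,.03)])[0].astype(int)
w=snap('wrist','w4.png')[1]
a=cv2.resize(im[cy-50:cy+50,cx-50:cx+50,::-1],(400,400)); b=cv2.resize(w[60:340,150:430,::-1],(400,400))
cv2.imwrite('pics/c4.png',np.hstack([a,b]))
```

```text
[0.44014505 0.35058284 0.05060905] [-0.51056546  0.21160185 -1.85249694] [ 0.17519232 -0.0277919  -0.01899764] 0.04528044009679559
```

View pics/c4.png

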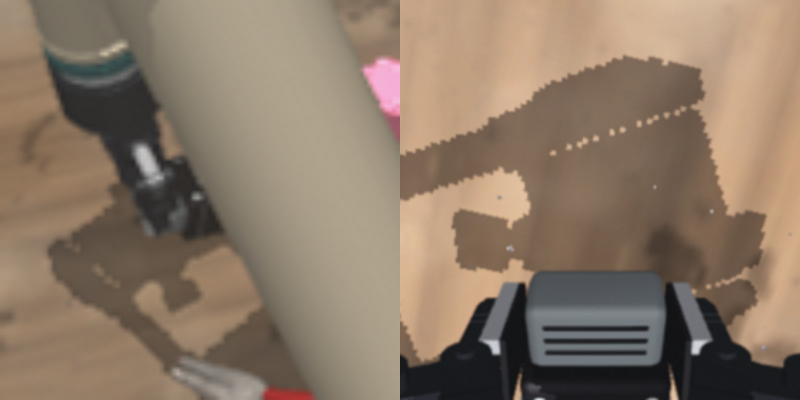

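The left half is mostly blocked by the arm. The right half shows the grip's end face filling (530–665, 270–365), held between the pads. The wrist carries only 1.9 N of the pack's 3 N, so the foot is still on the bench and the pack is pivoting. Continuing the arc.

>>> {"api": "carry_out", "payload": {"moves": [30, 0.09, -0.39, 0.58, 0, 30, 0.09, -0.39, 0.58, 0, 30, 0.1, -0.44, 0.5, 0, 30, 0.1, -0.44, 0.5, 0, 30, 0.12, -0.52, 0.48, 0, 30, 0.12, -0.52, 0.48, 0, 30, 0.14, -0.59, 0.4, 0, 30, 0.14, -0.59, 0.4, 0, 30, 0.15, -0.63, 0.32, 0, 30, 0.15, -0.63, 0.32, 0]}}

```text
clock: 16.45
position: [0.4514, 0.2987, 0.0952]
ee_rot: [0.0, 0.621, 0.784, -0.0]
contact_force: [0.5, 0.7, -1.9]
width: 0.0452
```

Run:
```python
from h import *
st=manip.get_state(); print(st['position'],st['contact_force'],st['moment'],st['width'])
```

```text
[0.45136761 0.29869901 0.09515291] [ 0.52577005  0.67210269 -1.87206364] [ 0.11502692  0.03833516 -0.02438312] 0.04522367517197473
```

>>> {"api": "carry_out", "payload": {"moves": [30, 0.16, -0.67, 0.23, 0, 30, 0.16, -0.67, 0.23, 0, 30, 0.16, -0.69, 0.14, 0, 30, 0.16, -0.69, 0.14, 0, 30, 0.17, -0.7, 0.05, 0, 30, 0.17, -0.7, 0.04, 0, 30, 0.16, -0.66, -0.04, 0, 30, 0.16, -0.66, -0.04, 0, 30, 0.13, -0.56, -0.1, 0, 30, 0.13, -0.56, -0.1, 0]}}

```text
clock: 17.45
position: [0.4669, 0.2332, 0.1003]
ee_rot: [-0.0, 0.621, 0.784, -0.0]
contact_force: [-0.2, 0.3, -2.0]
width: 0.0451
```

Run:
```python
from h import *
st=manip.get_state(); print(st['position'],st['contact_force'],st['moment'],st['width'])
im=snap('scene','s5.png')[1]; cx,cy=proj('scene',[(.467,.235,.05)])[0].astype(int)
w=snap('wrist','w5.png')[1]
a=cv2.resize(im[cy-50:cy+50,cx-50:cx+50,::-1],(400,400)); b=cv2.resize(w[140:420,150:430,::-1],(400,400))
cv2.imwrite('pics/c5.png',np.hstack([a,b]))
```

```text
[0.46694275 0.23319995 0.1002794 ] [-0.16874857  0.3293852  -1.98237775] [ 0.10451107  0.041123   -0.01275608] 0.04512978989377965
```

View pics/c5.png

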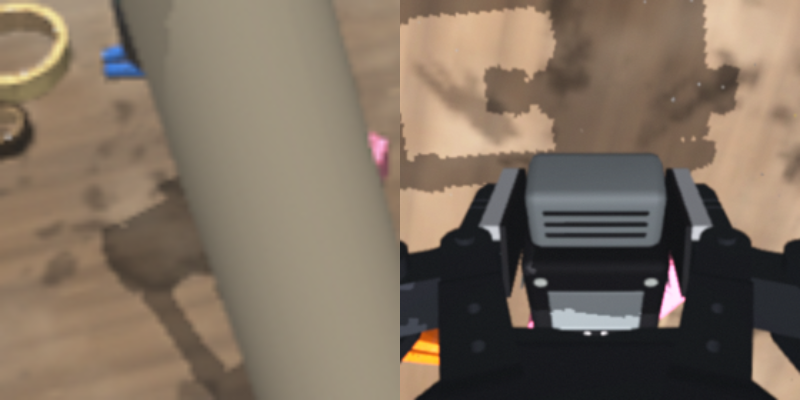

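The grip sits in the same place in the wrist picture as before, at about (530–665, 153–247) in the crop. So the pack hangs rigidly tilted by about 30° instead of pivoting, and its foot has swung towards the pink look-alike (pink visible at (675,285)). I'll lift clear and back off along +a, then check.

>>> {"api": "carry_out", "payload": {"moves": [30, 0, 0, 1, 0, 30, 0, 0, 1, 0, 30, 0, 0, 1, 0, 30, -0.3, 1.5, 1, 0, 30, -0.3, 1.5, 1, 0, 30, -0.3, 1.5, 0, 0, 30, -0.3, 1.5, 0, 0, 30, -0.3, 1.5, 0, 0, 30, -0.3, 1.5, 0, 0, 30, 0, 0, 0, 0]}}

```text
clock: 18.55
position: [0.4482, 0.3259, 0.1499]
ee_rot: [-0.0, 0.62, 0.785, 0.0]
contact_force: [0.3, 0.3, -2.5]
width: 0.0453
```

Run:
```python
from h import *
st=manip.get_state(); print(st['position'],st['contact_force'],st['moment'],st['width'])
def pink(im): 
    h=cv2.cvtColor(im,cv2.COLOR_RGB2HSV); m=cv2.inRange(h,(150,60,120),(179,255,255)); c=max(cv2.findContours(m,0,2)[0],key=cv2.contourArea); return cv2.minAreaRect(c)
t=snap('top','t6.png')[1]; print(pink(cv2.imread('pics/top1.png')[:,:,::-1]),pink(t))
s=snap('scene','s6.png')[1]
w=snap('wrist','w6.png')[1]
P=[.454,.324,.10]
cx,cy=proj('scene',[P])[0].astype(int); tx,ty=proj('top',[P])[0].astype(int)
f=lambda im,x,y,n: cv2.resize(im[max(y-n,0):y+n,max(x-n,0):x+n,::-1],(400,300))
cv2.imwrite('pics/c6.png',np.vstack([np.hstack([f(s,cx,cy,70),f(t,tx,ty,50)]),np.hstack([cv2.resize(w[140:420,150:430,::-1],(400,300)),f(s,cx,cy,40)])]))
```

```text
[0.44821488 0.32592224 0.14986284] [ 0.2675473   0.32514921 -2.53514278] [0.12202561 0.05060946 0.0036788 ] 0.04528856581979972
((225.35061645507812, 222.93983459472656), (44.637779235839844, 21.04352378845215), 30.068584442138672) ((221.83648681640625, 212.27493286132812), (37.10799026489258, 13.466826438903809), 3.09405779838562)
```

View pics/c6.png

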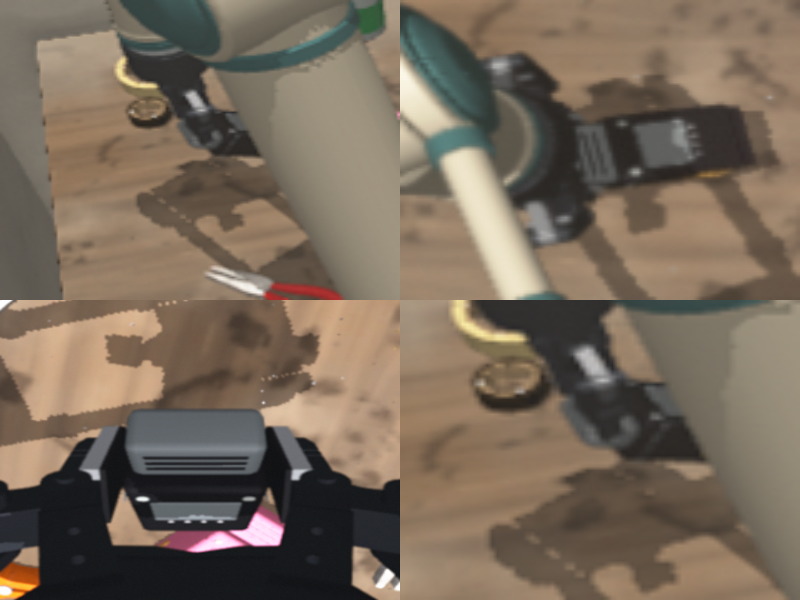

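The top-right crop shows the pack hanging tilted, grip in the jaws at about (595,155), foot free at about (740,140). In the wrist crop the striped face has narrowed further, so the pack is slipping slowly round in the light grip (now about 40°). Short upward jerks should bring it round further.

>>> {"api": "carry_out", "payload": {"moves": [30, 0, 0, 4.5, 0, 30, 0, 0, -2.2, 0, 30, 0, 0, -2.3, 0, 30, 0, 0, 4.5, 0, 30, 0, 0, -2.2, 0, 30, 0, 0, -2.3, 0, 30, 0, 0, 4.5, 0, 30, 0, 0, -2.2, 0, 30, 0, 0, -2.3, 0, 30, 0, 0, 0, 0]}}

```text
clock: 19.7
position: [0.4468, 0.3215, 0.1477]
ee_rot: [-0.001, 0.621, 0.784, -0.003]
contact_force: [-0.8, -0.5, -3.0]
width: 0.0451
```

```bash
cat > tilt.py <<'E'
from h import *
import sys
from scipy.spatial.transform import Rotation as Ro
st,w=snap('wrist',sys.argv[1]); print(st['clock'],st['position'].round(4),st['contact_force'].round(2),st['moment'].round(3),round(st['width'],4))
# column profile through the grip centre line (tool x axis plane), print brightness by row
g=cv2.cvtColor(w,cv2.COLOR_RGB2GRAY)[:,255:310].mean(1)
print([int(v) for v in g[220:400:3]])
# predicted rows for grip-end far edge / shared edge / shoulder against tilt, pivot s=108,x=+5 at TCP-6mm
R=Ro.from_quat(np.roll(st['ee_rot'],-1)).as_matrix(); a=R[:,0]; z=np.array([0,0,1.]); p0=st['position']+.006*z
for t in range(0,100,15):
    c,s=np.cos(np.radians(t)),np.sin(np.radians(t)); S=c*a+s*z; X=-s*a+c*z
    pts=[p0+(q[0]-.108)*S+(q[1]-.005)*X for q in((.112,-.011),(.112,.011),(.086,.011),(.086,.02),(0,.0175))]
    print(t,proj('wrist',pts,st)[:,1].round(0))
E
python3 tilt.py w7.png
python3 - <<'E'
from h import *
for f in('w4','w5','w6'):
    g=cv2.cvtColor(cv2.imread(f'pics/{f}.png'),cv2.COLOR_BGR2GRAY)[:,255:310].mean(1); print(f,[int(v) for v in g[220:400:3]])
E
```

```text
19.7 [0.4468 0.3215 0.1477] [-0.81 -0.47 -2.96] [0.052 0.055 0.02 ] 0.0451
[25, 32, 33, 33, 25, 75, 98, 117, 125, 125, 125, 126, 126, 127, 127, 128, 129, 129, 128, 117, 86, 34, 29, 68, 161, 161, 159, 158, 160, 161, 162, 161, 161, 161, 161, 160, 159, 151, 147, 140, 137, 134, 128, 125, 121, 116, 123, 130, 137, 147, 138, 83, 23, 21, 21, 22, 22, 22, 22, 22]
0 [258. 279. 329. 342. 465.]
15 [252. 284. 323. 338. 420.]
30 [247. 288. 314. 332. 378.]
45 [245. 291. 304. 322. 337.]
60 [245. 294. 293. 311. 299.]
75 [247. 296. 281. 298. 262.]
90 [252. 297. 270. 285. 226.]
w4 [104, 103, 103, 103, 103, 103, 102, 102, 101, 101, 73, 81, 82, 83, 84, 86, 87, 89, 102, 123, 131, 124, 122, 39, 108, 122, 30, 112, 107, 34, 119, 118, 48, 20, 20, 22, 28, 33, 30, 27, 27, 28, 26, 82, 118, 117, 116, 116, 116, 115, 133, 86, 25, 23, 23, 24, 24, 24, 24, 24]
w5 [102, 105, 105, 103, 103, 104, 105, 108, 106, 80, 87, 88, 89, 90, 91, 93, 94, 95, 109, 129, 136, 126, 117, 29, 115, 78, 57, 118, 32, 111, 115, 35, 22, 22, 24, 31, 34, 29, 26, 26, 26, 50, 120, 116, 115, 116, 140, 180, 192, 191, 149, 61, 25, 23, 23, 25, 25, 24, 24, 25]
w6 [92, 93, 94, 97, 94, 89, 89, 80, 86, 97, 97, 99, 99, 100, 101, 102, 103, 104, 113, 126, 128, 112, 60, 93, 35, 93, 50, 97, 21, 23, 22, 26, 32, 29, 24, 25, 45, 106, 101, 100, 102, 147, 89, 36, 36, 78, 129, 139, 146, 157, 148, 93, 25, 22, 22, 24, 23, 23, 23, 23]
```

Run:
```python
from h import *
from scipy.spatial.transform import Rotation as Ro
st=manip.get_state(); g=cv2.cvtColor(cv2.imread('pics/w7.png'),cv2.COLOR_BGR2GRAY)[:,265:300].mean(1)
print([int(v) for v in g[130:300:4]])
R=Ro.from_quat(np.roll(st['ee_rot'],-1)).as_matrix(); a=R[:,0]; z=np.array([0,0,1.]); p0=st['position']+.006*z
for t in range(70,121,10):
    c,s=np.cos(np.radians(t)),np.sin(np.radians(t)); S=c*a+s*z; X=-s*a+c*z
    print(t,proj('wrist',[p0+(q[0]-.108)*S+(q[1]-.005)*X for q in((.112,-.011),(.112,.011),(.086,-.011),(.086,-.02),(.008,-.02),(0,-.0175))],st)[:,1].round(0))
```

```text
[106, 108, 108, 102, 99, 96, 96, 95, 95, 94, 93, 93, 93, 92, 92, 91, 91, 91, 90, 89, 83, 77, 20, 30, 33, 32, 61, 98, 122, 125, 125, 126, 126, 127, 128, 129, 128, 113, 35, 29, 143, 161, 159]
70 [246. 296. 243. 226. 226. 229.]
80 [249. 296. 237. 219. 203. 205.]
90 [252. 297. 231. 214. 181. 182.]
100 [257. 297. 226. 210. 158. 158.]
110 [263. 296. 223. 208. 136. 135.]
120 [269. 295. 221. 208. 115. 111.]
```

View pics/w7.png

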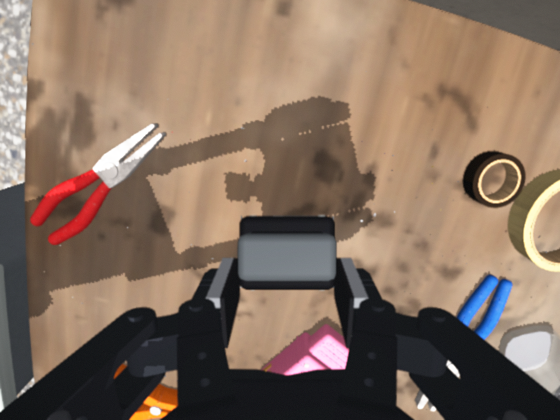

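The picture shows the grip's top face at (238–335, 232–288) with the shoulder band just above it, rows 216–232, and no striped face. The pack is about 75° up, 15° short of upright. One more jerk, then I'll lower it until the foot is just on the bench.

>>> {"api": "carry_out", "payload": {"moves": [30, 0, 0, 4.5, 0, 30, 0, 0, -2.2, 0, 30, 0, 0, -2.3, 0, 30, 0, 0, -2, 0, 30, 0, 0, -1.2, 0, 30, 0, 0, -0.6, 0, 30, 0, 0, -0.2, 0, 30, 0, 0, -0.1, 0, 30, 0, 0, 0, 0, 30, 0, 0, 0, 0]}}

```text
clock: 20.75
position: [0.4493, 0.324, 0.1101]
ee_rot: [0.0, 0.62, 0.784, 0.001]
contact_force: [0.3, -0.1, -3.0]
width: 0.0451
```

```bash
python3 tilt.py w8.png | head -2
```

```text
20.75 [0.4493 0.324  0.1101] [ 0.3  -0.09 -3.  ] [ 0.022 -0.01   0.009] 0.0451
[27, 33, 33, 33, 25, 77, 100, 119, 126, 126, 127, 127, 127, 128, 129, 129, 130, 130, 128, 117, 83, 34, 26, 119, 160, 154, 151, 154, 161, 164, 163, 162, 162, 162, 161, 159, 159, 160, 161, 161, 160, 160, 160, 160, 160, 157, 149, 144, 137, 134, 110, 54, 23, 21, 21, 22, 22, 22, 22, 22]
```

>>> {"api": "carry_out", "payload": {"moves": [30, 0, 0, -0.2, 0, 30, 0, 0, -0.1, 0, 30, 0, 0, -0.1, 0, 30, 0.02, -0.1, -0.1, 0, 30, 0.04, -0.2, 0, 0, 30, 0.04, -0.2, 0, 0, 30, 0.04, -0.2, 0, 0, 30, 0, 0, 0, 0, 30, 0, 0, 0, 0, 30, 0, 0, 0, 0]}}

```text
clock: 21.8
position: [0.4506, 0.3174, 0.1057]
ee_rot: [-0.0, 0.621, 0.784, 0.001]
contact_force: [-1.8, 0.7, 5.2]
width: 0.0451
```

>>> {"api": "carry_out", "payload": {"moves": [30, 0.05, -0.2, 0, 0, 30, 0.05, -0.2, 0, 0, 30, 0.05, -0.2, 0, 0, 30, 0.05, -0.2, 0, 0, 30, 0, 0, 0, 0, 100, 0, 0, 0, 0, 100, 0, 0, 0, 0, 100, 0, 0, 0, 0, 100, 0, 0, 1, 0, 100, 0, 0, 3, 0]}}

```text
clock: 22.8
position: [0.4503, 0.3076, 0.1426]
ee_rot: [-0.001, 0.621, 0.784, -0.003]
contact_force: [-0.2, 0.0, -0.8]
width: 0.0856
```

>>> {"api": "carry_out", "payload": {"moves": [100, 0, 0, 4, 0, 100, 0, 0, 3, 0, 100, 0, 0, 0, 0, 100, 0, 0, 0, 0, 100, 0, 0, 0, 0, 100, 0, 0, 0, 0, 100, 0, 0, 0, 0, 100, 0, 0, 0, 0, 100, 0, 0, 0, 0, 100, 0, 0, 0, 0]}}

```text
clock: 23.8
position: [0.4522, 0.3087, 0.2142]
ee_rot: [-0.0, 0.621, 0.784, -0.0]
contact_force: [0.4, -0.4, -0.3]
width: 0.085
```

```bash
cat > grip.py <<'E'
from h import *
import sys
st,w=snap('wrist',sys.argv[1]); print(st['clock'],st['position'].round(4),st['ee_rot'].round(4),st['contact_force'].round(1))
h=cv2.cvtColor(w,cv2.COLOR_RGB2HSV); x,y=proj('wrist',[(st['position'][0],st['position'][1],.112)],st)[0].astype(int)
m=((h[...,1]<60)&(h[...,2]>70)).astype(np.uint8); m=cv2.morphologyEx(m,cv2.MORPH_OPEN,np.ones((5,5)))
for c in cv2.findContours(m,0,2)[0]:
    if 1000<cv2.contourArea(c)<20000 and abs(cv2.boundingRect(c)[0]+cv2.boundingRect(c)[2]/2-x)<60:
        print(cv2.boundingRect(c),cv2.contourArea(c),cv2.minAreaRect(ray('wrist',c.reshape(-1,2),.112,st)[:,:2].astype(np.float32)))
print('exp',x,y)
E
python3 grip.py w9.png
```

```text
23.8 [0.4522 0.3087 0.2142] [-0.000e+00  6.205e-01  7.842e-01 -1.000e-04] [ 0.4 -0.4 -0.3]
(261, 308, 66, 57) 1835.0 ((0.48462894558906555, 0.1951812356710434), (0.055950943380594254, 0.035348717123270035), 60.44384765625)
(258, 210, 59, 26) 1393.5 ((0.4543284475803375, 0.298931360244751), (0.045416053384542465, 0.020595425739884377), 13.20508861541748)
exp 287 210
```

At z=0.112 the grip's top measures 45.4×20.6 mm (46×22 given), centred at (0.4543, 0.2989). So the flat pack is standing on its foot, free of the gripper. Taking it by the top grip now.

>>> {"api": "carry_out", "payload": {"moves": [100, 0.2, -1, 0, 0, 100, 0, 0, 0, 0, 100, 0, 0, -4, 0, 100, 0, 0, -4, 0, 100, 0, 0, -3, 0, 100, 0, 0, -1.3, 0, 100, 0, 0, 0, 0, 30, 0, 0, 0, 0, 30, 0, 0, 0, 0, 30, 0, 0, 0, 0], "squeeze": 50}}

```text
clock: 24.85
position: [0.4552, 0.2991, 0.093]
ee_rot: [0.001, 0.621, 0.784, 0.001]
contact_force: [-4.1, -1.2, 11.6]
width: 0.0447
```

>>> {"api": "carry_out", "payload": {"moves": [30, 0, 0, 0, 0, 30, 0, 0, 0.5, 0, 30, 0, 0, 1.5, 0, 30, 0, 0, 3, 0, 30, 0, 0, 4, 0, 30, 0, 0, 4, 0, 30, 0, 0, 4, 0, 30, 0, 0, 2, 0, 30, 0, 0, 0, 0, 30, 0, 0, 0, 0]}}

```text
clock: 25.85
position: [0.4536, 0.2984, 0.2806]
ee_rot: [-0.0, 0.62, 0.784, -0.001]
contact_force: [-1.1, 0.8, -2.9]
width: 0.0447
```

Run:
```python
from h import *
st,w=snap('wrist','w10.png'); print(st['position'],st['ee_rot'],st['moment'])
g=cv2.cvtColor(w,cv2.COLOR_RGB2GRAY)[:,265:300].mean(1); print([int(v) for v in g[180:340:4]])
h=cv2.cvtColor(w,cv2.COLOR_RGB2HSV); m=cv2.inRange(h,(150,60,120),(179,255,255)); c=max(cv2.findContours(m,0,2)[0],key=cv2.contourArea)
w3=cv2.imread('pics/w3.png'); m3=cv2.inRange(cv2.cvtColor(w3,cv2.COLOR_BGR2HSV),(150,60,120),(179,255,255)); 
print('pink',cv2.contourArea(c),cv2.minAreaRect(ray('wrist',c.reshape(-1,2),.03,st)[:,:2].astype(np.float32)))
t=snap('top','t10.png')[1]
for f in('top1','t10'):
    h=cv2.cvtColor(cv2.imread(f'pics/{f}.png'),cv2.COLOR_BGR2HSV); m=cv2.inRange(h,(150,60,120),(179,255,255)); c=max(cv2.findContours(m,0,2)[0],key=cv2.contourArea); print(f,cv2.contourArea(c),cv2.minAreaRect(c))
```

```text
[0.45360718 0.29839882 0.28060285] [-2.39480111e-04  6.20490159e-01  7.84213981e-01 -5.80994578e-04] [-0.00372518 -0.00058125  0.01290254]
[92, 109, 114, 101, 13, 14, 18, 58, 59, 58, 65, 15, 14, 18, 24, 29, 29, 29, 58, 34, 27, 57, 36, 69, 93, 107, 115, 115, 114, 114, 113, 111, 109, 106, 192, 202, 179, 154, 148, 147]
pink 255.0 ((0.4956922233104706, 0.0941184014081955), (0.044329773634672165, 0.021550167351961136), 13.283957481384277)
top1 54.5 ((225.35061645507812, 222.93983459472656), (44.637779235839844, 21.04352378845215), 30.068584442138672)
t10 27.0 ((225.64706420898438, 222.58824157714844), (44.58962631225586, 20.579830169677734), 30.963754653930664)
```

The pack is held (-2.9 N, moment about 0). The pink look-alike is where it was, within half a pixel in the top view. Carrying the pack over the bay and turning it to the charger's heading.

>>> {"api": "carry_out", "payload": {"moves": [30, 1.03, -2.91, 0, -0.14, 30, 1.03, -2.91, 0, -0.14, 30, 1.03, -2.91, 0, -0.14, 30, 1.03, -2.91, 0, -0.14, 30, 1.03, -2.91, 0, -0.14, 30, 1.03, -2.91, 0, -0.14, 30, 1.03, -2.91, 0, -0.14, 30, 1.03, -2.91, 0, -0.14, 30, 1.03, -2.91, 0, -0.14, 30, 1.03, -2.91, 0, -0.14]}}

```text
clock: 26.95
position: [0.5566, 0.0066, 0.2791]
ee_rot: [-0.001, 0.98, 0.197, -0.002]
contact_force: [0.3, 0.0, -2.7]
width: 0.045
```

>>> {"api": "carry_out", "payload": {"moves": [30, 1.05, -2.93, 0, -0.142, 30, 1.05, -2.93, 0, -0.142, 30, 1.05, -2.93, 0, -0.142, 30, 0, 0, 0, 0, 30, 0, 0, 0, 0, 30, 0, 0, 0, 0, 30, 0, 0, 0, 0, 30, 0, 0, 0, 0, 30, 0, 0, 0, 0, 30, 0, 0, 0, 0]}}

```text
clock: 27.95
position: [0.5887, -0.0798, 0.2816]
ee_rot: [0.0, 1.0, -0.011, 0.0]
contact_force: [0.2, 0.8, -2.5]
width: 0.0448
```

Run:
```python
from h import *
st,w=snap('wrist','w11.png'); print(st['clock'],st['position'],st['ee_rot'],st['contact_force'])
b=st['position']-[0,0,.093]
print('foot/shoulder expected px',proj('wrist',[b+[.0,.02,.112],b+[0,-.02,.112],b+[.02,0,.086]],st).round(0).tolist())
g=cv2.cvtColor(w,cv2.COLOR_RGB2GRAY)[:,270:300].mean(1); print([int(v) for v in g[60:340:4]])
h=cv2.cvtColor(w,cv2.COLOR_RGB2HSV); m=((h[...,1]<60)&(h[...,2]>50)).astype(np.uint8)[200:330,200:370]; m=cv2.morphologyEx(m,cv2.MORPH_OPEN,np.ones((5,5)))
for c in cv2.findContours(m,0,2)[0]:
    if cv2.contourArea(c)>800: print(cv2.boundingRect(c+np.array([200,200])),cv2.minAreaRect(ray('wrist',(c+np.array([200,200])).reshape(-1,2),b[2]+.112,st)[:,:2].astype(np.float32)))
```

```text
27.95 [ 0.58869724 -0.0797631   0.28162916] [ 8.46927222e-05  9.99937007e-01 -1.12226289e-02  1.65693856e-04] [ 0.23877512  0.75640126 -2.49686513]
foot/shoulder expected px [[240.0, 295.0], [335.0, 293.0], [286.0, 228.0]]
[186, 190, 190, 186, 179, 175, 173, 178, 178, 181, 185, 193, 193, 196, 189, 183, 145, 104, 79, 78, 30, 35, 34, 33, 32, 30, 26, 16, 131, 129, 128, 128, 127, 127, 16, 17, 23, 73, 72, 72, 80, 19, 17, 22, 27, 28, 27, 28, 70, 44, 34, 70, 47, 86, 113, 120, 124, 124, 123, 122, 122, 121, 120, 117, 183, 199, 198, 182, 115, 111]
(235, 250, 105, 67) ((0.5935495495796204, -0.0795905590057373), (0.04381338134407997, 0.031198453158140182), 88.97557067871094)
(256, 206, 62, 17) ((0.6242296099662781, -0.08032739162445068), (0.023832805454730988, 0.006520381662994623), 88.63240814208984)
```

```bash
python3 - <<'E'
from h import *
st=manip.get_state(); p=st['position']; a=np.array([1,-.022,0]); z=np.array([0,0,1.])
for t in range(-20,31,10):
    c,s=np.cos(np.radians(t)),np.sin(np.radians(t)); S=c*z-s*a; X=c*a+s*z   # t>0: top leans to -x, foot to +x
    piv=p+.010*z
    print(t,proj('wrist',[piv+(q[0]-.103)*S+q[1]*X for q in((.112,-.011),(.112,.011),(.086,.011),(.086,.02),(.008,.02),(0,.0175))],st)[:,1].round(0))
print('bay mouth rows',proj('wrist',[(.587-.028,-.081,.13),(.587+.028,-.081,.13),(.547,-.081,.13),(.639,-.081,.13)],st)[:,1].round(0))
E
python3 - <<'E'
import cv2,numpy as np
im=cv2.imread('pics/w11.png'); cv2.imwrite('pics/c11.png',im[60:420,100:460])
E
```

```text
-20 [313. 261. 256. 237. 234. 237.]
-10 [315. 266. 250. 232. 211. 213.]
0 [316. 271. 246. 228. 189. 190.]
10 [316. 277. 242. 226. 168. 167.]
20 [315. 283. 240. 225. 146. 144.]
30 [313. 289. 238. 226. 126. 122.]
bay mouth rows [224. 165. 236. 137.]
```

View pics/c11.png

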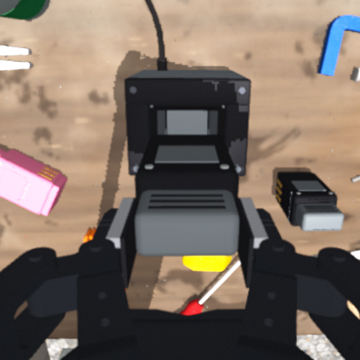

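The crop shows the held pack upright over the bay: grip top at (188,225), the empty mouth just ahead of it at (187,125), and the charged pack standing free at right (310,200). Now lowering it in.

>>> {"api": "carry_out", "payload": {"moves": [30, 0, 0, -2.5, 0, 30, 0, 0, -2, 0, 30, 0, 0, -1, 0, 30, 0, 0, -0.6, 0, 30, 0, 0, -0.6, 0, 30, 0, 0, -0.6, 0, 30, 0, 0, -0.6, 0, 30, 0, 0, -0.5, 0, 30, 0, 0, 0, 0, 30, 0, 0, 0, 0]}}

```text
clock: 29.0
position: [0.5888, -0.0802, 0.1974]
ee_rot: [0.0, 1.0, -0.012, 0.0]
contact_force: [0.8, 0.2, -3.0]
width: 0.045
```

>>> {"api": "carry_out", "payload": {"moves": [30, 0, 0, -0.5, 0, 30, 0, 0, -0.7, 0, 30, 0, 0, -0.7, 0, 30, 0, 0, -0.7, 0, 30, 0, 0, -0.7, 0, 30, 0, 0, -0.6, 0, 30, 0, 0, -0.5, 0, 30, 0, 0, -0.3, 0, 30, 0, 0, 0, 0, 30, 0, 0, 0, 0]}}

```text
clock: 30.0
position: [0.5889, -0.0802, 0.1506]
ee_rot: [0.0, 1.0, -0.012, 0.0]
contact_force: [-0.0, 0.9, -2.8]
width: 0.0449
```

>>> {"api": "carry_out", "payload": {"moves": [30, 0, 0, -0.2, 0, 30, 0, 0, -0.2, 0, 30, 0, 0, 0, 0, 100, 0, 0, 0, 0, 100, 0, 0, 0, 0, 100, 0, 0, 0, 0, 100, 0, 0, 0, 0, 100, 0, 0, 1.5, 0, 100, 0, 0, 2.5, 0, 100, 0, 0, 2, 0]}}

```text
clock: 31.0
position: [0.5888, -0.0802, 0.2072]
ee_rot: [0.0, 1.0, -0.012, -0.0]
contact_force: [1.0, -0.5, -0.2]
width: 0.0855
```

>>> {"api": "carry_out", "payload": {"moves": [100, 0, 0, 2, 0, 0, 0, 0, 0, 0, 0, 0, 0, 0, 0, 0, 0, 0, 0, 0, 0, 0, 0, 0, 0, 0, 0, 0, 0, 0, 0, 0, 0, 0, 0, 0, 0, 0, 0, 0, 0, 0, 0, 0, 0, 0, 0, 0, 0, 0]}}

```text
clock: 32.0
position: [0.5888, -0.0802, 0.2264]
ee_rot: [0.0, 1.0, -0.012, 0.0]
contact_force: [0.1, -0.4, -0.6]
width: -0.0
```

Run:
```python
from h import *
st,w=snap('wrist','w12.png'); print(st['clock'],st['position'],st['contact_force'],st['width'])
g=cv2.cvtColor(w,cv2.COLOR_RGB2GRAY); x,y=proj('wrist',[(.588,-.081,.167)],st)[0].astype(int); print(x,y)
x0,y0=x-90,max(y-70,0); m=(g[y0:y+50,x0:x+90]>75).astype(np.uint8); m=cv2.morphologyEx(m,cv2.MORPH_OPEN,np.ones((5,5)))
for c in cv2.findContours(m,0,2)[0]:
    if cv2.contourArea(c)>600: c=c+np.array([x0,y0]); print(cv2.boundingRect(c),cv2.minAreaRect(ray('wrist',c.reshape(-1,2),.167,st)[:,:2].astype(np.float32)))
```

```text
32.0 [ 0.58879329 -0.08019386  0.2264195 ] [ 0.06649063 -0.44396951 -0.55508987] -1.9598503678716486e-05
288 230
(252, 213, 69, 32) ((0.588674783706665, -0.07960052043199539), (0.043915096670389175, 0.02135372906923294), 89.63082885742188)
(310, 160, 68, 120) ((0.5905025601387024, -0.11589455604553223), (0.08219229429960251, 0.04511505365371704), 3.303011417388916)
(198, 160, 86, 120) ((0.5924041271209717, -0.05018555000424385), (0.05732494592666626, 0.08182123303413391), 85.65640258789062)
```

The pack is in the bay and up: its grip top at z=0.167 is 44×21 mm, right under the closed fingers. Pushing down.

>>> {"api": "carry_out", "payload": {"moves": [0, 0, 0, -3, 0, 0, 0, 0, -2, 0, 0, 0, 0, -0.5, 0, 0, 0, 0, -0.5, 0, 0, 0, 0, -0.6, 0, 0, 0, 0, -0.6, 0, 0, 0, 0, -0.6, 0, 0, 0, 0, -0.6, 0, 0, 0, 0, -0.5, 0, 0, 0, 0, 0, 0]}}

```text
clock: 33.05
position: [0.5899, -0.0804, 0.14]
ee_rot: [0.0, 1.0, -0.012, 0.002]
contact_force: [-1.7, 1.0, 6.6]
width: -0.0001
```

>>> {"api": "carry_out", "payload": {"moves": [0, 0, 0, -0.4, 0, 0, 0, 0, -0.4, 0, 0, 0, 0, -0.2, 0, 0, 0, 0, -0.1, 0, 0, 0, 0, -0.1, 0, 0, 0, 0, 0, 0, 0, 0, 0, 0, 0, 0, 0, 0, 0, 0, 0, 0, 0, 0, 0, 0, 0, 0, 0, 0]}}

```text
clock: 34.05
position: [0.5899, -0.0804, 0.1277]
ee_rot: [0.0, 1.0, -0.012, 0.002]
contact_force: [-1.5, 1.2, 4.7]
width: -0.0002
```

>>> {"api": "carry_out", "payload": {"moves": [0, 0, 0, -0.1, 0, 0, 0, 0, -0.1, 0, 0, 0, 0, -0.1, 0, 0, 0, 0, 0, 0, 0, 0, 0, 0, 0, 0, 0, 0, 0, 0, 0, 0, 0, 0, 0, 0, 0, 0, 0, 0, 0, 0, 0, 0, 0, 0, 0, 0, 0, 0]}}

```text
clock: 35.05
position: [0.5902, -0.0804, 0.1252]
ee_rot: [0.0, 1.0, -0.012, 0.002]
contact_force: [-1.9, 1.3, 6.9]
width: -0.0
```

>>> {"api": "carry_out", "payload": {"moves": [0, 0, 0, 0.5, 0, 0, 0, 0, 1, 0, 0, 0, 0, 2, 0, 0, 0, 0, 4, 0, 0, 0, 0, 4, 0, 0, -2.5, 0, 1, 0, 0, -2.5, 0, 0, 0, 0, -1, 0, 0, 0, 0, 0, 0, 0, 0, 0, 0, 0, 0, 0]}}

```text
clock: 36.05
position: [0.5296, -0.0803, 0.2475]
ee_rot: [0.0, 1.0, -0.012, 0.001]
contact_force: [0.6, -0.7, 0.3]
width: 0.0002
```

Run:
```python
from h import *
st,w=snap('wrist','w13.png'); print(st['clock'],st['position'],st['contact_force'])
g=cv2.cvtColor(w,cv2.COLOR_RGB2GRAY); x,y=proj('wrist',[(.588,-.081,.135)],st)[0].astype(int)
x0,y0=x-45,max(y-45,0); m=(g[y0:y+40,x0:x+45]>75).astype(np.uint8); m=cv2.morphologyEx(m,cv2.MORPH_OPEN,np.ones((3,3)))
for c in cv2.findContours(m,0,2)[0]:
    if cv2.contourArea(c)>300:
        c=c+np.array([x0,y0]); print(cv2.boundingRect(c),[cv2.minAreaRect(ray('wrist',c.reshape(-1,2),z,st)[:,:2].astype(np.float32)) for z in(.135,.167)])
t=snap('top','t13.png')[1]
# compare bystanders against the first top picture by colour
for n,lo,hi in(('pink',(150,60,120),(179,255,255)),('yellow',(22,150,120),(35,255,255)),('orange',(5,180,150),(18,255,255)),('blue',(100,120,80),(125,255,255))):
    o=[]
    for im in(cv2.imread('pics/top1.png'),t[:,:,::-1]):
        m=cv2.inRange(cv2.cvtColor(np.ascontiguousarray(im),cv2.COLOR_BGR2HSV),lo,hi)[150:310,110:380]; ys,xs=np.nonzero(m); o.append((len(xs),xs.mean().round(1),ys.mean().round(1)))
    print(n,o)
s=snap('scene','s13.png')[1]
```

```text
36.05 [ 0.52960164 -0.08033449  0.24747912] [ 0.60812516 -0.71980297  0.33106946]
(254, 110, 61, 37) [((0.5901036262512207, -0.07970219105482101), (0.04513262212276459, 0.02643762342631817), 88.55892181396484), ((0.5919347405433655, -0.07998864352703094), (0.03944944590330124, 0.02310854382812977), 88.55899810791016)]
(240, 86, 90, 7) [((0.6181914210319519, -0.08076079189777374), (0.06480012089014053, 0.004245868418365717), 88.54981231689453), ((0.6164857745170593, -0.0809139534831047), (0.0566403791308403, 0.003711205907166004), 88.54981994628906)]
pink [(185, np.float64(114.1), np.float64(72.8)), (247, np.float64(113.1), np.float64(71.9))]
yellow [(339, np.float64(214.1), np.float64(114.4)), (346, np.float64(214.3), np.float64(114.3))]
orange [(0, np.float64(nan), np.float64(nan)), (67, np.float64(156.3), np.float64(136.3))]
blue [(305, np.float64(107.1), np.float64(12.8)), (264, np.float64(80.8), np.float64(12.0))]<stdin>:13: RuntimeWarning: Mean of empty slice.
  ret = ret.dtype.type(ret / rcount)
```

At z=0.135 the grip's top measures 45×26 mm, the same as the first look at the seated pack (44.6×27), so it is held. I'll withdraw the arm, then repeat that check and check the bystanders.

>>> {"api": "carry_out", "payload": {"moves": [0, -3, -2, 0, 0, 0, -3, -2, 0, 0, 0, -3, -3, 0, 0, 0, -3, -3, 0, 0, 0, -3, -3, 0, 0, 0, -2, -4, 0, 0, 0, -2, -4, 0, 0, 0, -2, -4, 0, 0, 0, -2, -4, 0, 0, 0, 0, 0, 0, 0]}}

```text
clock: 37.2
position: [0.2971, -0.3758, 0.2469]
ee_rot: [0.002, 1.0, -0.014, -0.001]
contact_force: [0.7, -0.8, -0.0]
width: 0.0001
```

Run:
```python
from h import *
t=snap('top','t14.png')[1]; snap('scene','s14.png')
A=cv2.imread('pics/top1.png'); B=cv2.imread('pics/t14.png')
for n,(x0,y0,x1,y1) in dict(pliers=(168,150,245,175),pink=(198,202,254,245),clamp=(244,254,280,306),tape=(306,252,348,276),caliper=(364,264,450,308)).items():
    a=cv2.cvtColor(A[y0:y1,x0:x1],cv2.COLOR_BGR2GRAY).astype(np.float32); b=cv2.cvtColor(B[y0:y1,x0:x1],cv2.COLOR_BGR2GRAY).astype(np.float32)
    print(n,'shift',np.round(cv2.phaseCorrelate(a,b,cv2.createHanningWindow(a.shape[::-1],cv2.CV_32F)),2).tolist() if 0 else [np.round(v,2) for v in cv2.phaseCorrelate(a,b)], 'mad',np.abs(a-b).mean().round(1))
g=cv2.cvtColor(B,cv2.COLOR_BGR2GRAY); m=(g>120)[174:194,305:332].astype(np.uint8); c=max(cv2.findContours(m,0,2)[0],key=cv2.contourArea)+np.array([305,174])
print('bay grip @.135',cv2.minAreaRect(ray('top',c.reshape(-1,2),.135)[:,:2].astype(np.float32)))
x,y=proj('top',[(.485,-.2246,.112)])[0].astype(int); m=(g>100)[y-15:y+15,x-15:x+15].astype(np.uint8); cs=cv2.findContours(m,0,2)[0]
c=max(cs,key=cv2.contourArea)+np.array([x-15,y-15]); print('charged grip @.112',cv2.minAreaRect(ray('top',c.reshape(-1,2),.112)[:,:2].astype(np.float32)))
print(manip.get_state()['clock'],manip.get_state()['position'])
```

```text
pliers shift [array([-0.04,  0.49]), np.float64(1.01)] mad 1.6
pink shift [array([-0.  ,  0.48]), np.float64(0.99)] mad 1.5
clamp shift [array([ 0.01, -0.04]), np.float64(1.0)] mad 1.5
tape shift [array([ 0.48, -0.07]), np.float64(1.01)] mad 1.4
caliper shift [array([0.1 , 0.47]), np.float64(0.77)] mad 20.4
bay grip @.135 ((0.587762176990509, -0.08046641200780869), (0.018897924572229385, 0.04226258024573326), 0.11854979395866394)
charged grip @.112 ((0.4880611300468445, -0.22349512577056885), (0.07022161781787872, 0.06894828379154205), 89.76932525634766)
37.3 [ 0.29863703 -0.37106224  0.24674088]
```

```bash
python3 -c "
from rig import manip; print(manip.sign_off())"
```

```text
the job is handed in; nothing more can be done
None
```

The job is done in the order asked and handed in at about 37 s of the 72 s allowed; no verdict is reported.

**What I did**
- I pushed the charged pack down once. It came up, and I lifted it out and stood it on the open bench right of the charger.
- I raised the flat pack by its grip until it stood on its foot, and let go of it.
- I then took it by its top grip, put it in the bay and pushed it down to the stop, where the catch held it.

**Last checks**
- **Pack in the bay:** from the top camera, the grip measured the same place and size as the seated pack at the start. The wrist view agreed (45 mm wide at the held height).
- **Bystanders:** the pliers, clamp, tape measure and pink look-alike match the first top picture.

**Failed, uncertain or not confirmed**
- The first pivot attempt failed: the pack hung tilted instead of turning in the grip, and its foot swung close to the pink look-alike. It finally came upright after short upward jerks.
- The last comparison of the caliper was spoiled by the arm standing in the view; I never moved the gripper low near it.
- The last automatic size check of the charged pack's grip failed (about 70×69 mm, not a sensible grip size). It was last seen standing in the wrist picture taken before the insertion.

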